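Order up: slide the tray into the pick-up stop and ring

ROBOT

A 6-joint arm with a two-finger parallel gripper is mounted at the origin on a cart in front of the work surface, level with it; the furniture and walls round the work are solid. World frame = base frame: x ahead of the robot, y to its left, z up, the work surface at z = 0. Lengths are in m, angles in rad, forces in N, time in s.
With the tool pointing down it reaches from about 0.425 to 0.925 m from the base axis. Payload 12.5 kg.
Tool frame: the origin (TCP) lies at the very end of the fingers, on their centre line; the grasp point (between the pads) lies 19 mm behind it; z points along the fingers, y is the line along which they close (so a half turn about z gives the same grasp; the last joint's range is limited). The gripper opens to 85 mm and grips with 20 to 120 N. Pads are 22 mm wide; open, the fingers measure 114 mm over their backs; the gripper's body (76 mm by 85 mm) begins 54 mm behind the grasp point. The pads swing forward as they close: fully open they stand 13 mm farther back than shut.
Start: joints at [1.241, 0.491, 1.559, -0, 1.092, -0.106], TCP at [0.139, 0.609, 0.231] pointing down, gripper open.
Joint ranges: [-3.1, 3.1], [-0.84, 2.19], [0.05, 2.79], [-1.13, 4.28], [0.06, 2.93], [-2.69, 2.69]. Speed limits (rad/s): [2.22, 2.22, 2.79, 3.14, 3.14, 3.14].

INTERFACE

Orientations are given as a unit quaternion [x, y, z, w].
In Python, from workcell import r gives the robot as it stands. The module is installed in compiled form; this text tells all that it offers.
- The arm moves only by the tool carry_out, never from a script. Its argument "targets" is a list of rows, each an object with "offset": the shift along the tool's x, y, z scaled (see below), a list of three; "dr": the turn, a rotation vector about the tool's x, y, z scaled (see below), a list of three; "jaw": the gripper command: -1 is shut, 1 is fully open, values between are in proportion. A call has 1 to 12 rows; each row is the pose to reach, as a shift and turn from the pose commanded when the call began, along the tool's axes at that moment; what a row does not reach only later rows make up. The controller multiplies each number of a shift by 600 mm and each number of a turn by 45 degrees. A row lasts 1/12 s, in which the tool goes at most 41.7 mm and 7.16 degrees, less where a joint would pass 70% of its speed; a pose out of reach is approached as far as the arm can. A call with a number of a shift or a turn outside -1 to 1 is refused whole. A call with a gripper value outside its range is refused whole. The fingers move at their own pace and stop on an object; "squeeze" is the grip in N (left out, the last holds). Time passes only in rows, so rows that repeat a pose let the fingers close. It gives the time, the measured TCP pose, the force, the opening and the grip force at its end, in the units of the state.
- r.state(): the state, without advancing time (a new reading comes with each control period).
- r.capture(name): name is "side" or "top" or "wrist"; returns (picture, depth): 420x560x3 uint8, red, green, blue; 420x560 float32, m along the optical axis (not along the pixel's ray), 0 where there is no reading.
- r.get_calibration(name): a dict with "fovy" (degrees; the focal length in pixels is half the picture's height over the tangent of half this angle, whatever the lens; pixels are square), "cx", "cy" (the principal point, pixels), "R" (3x3) and "t" (3): a world point X has camera coordinates R X + t; the wrist camera has in their place "mount" (4x4, takes a point from camera to tool coordinates, whose origin is the TCP and whose axes are the flange's). Camera axes: x right, y down, z forward; pixel columns grow to the right and rows downward; lengths in m; the calibration is good to about 2 mm. A picture is of the moment at which its call begins: read the wrist's pose just before it. get_calibration takes no time and is no camera call.
- r.sign_off(): hands the job in; it is judged then, once.
The state is a dict: "clock": time; "joint_positions": joint angles; "qd": joint speeds; "joint_torque": joint torques, N m; "tcp_pos": TCP position; "eef_rot": TCP orientation; "contact_force": force on the tool from outside, world axes, zero at the start; "moment": the same for the moment, N m; "width": finger opening in m; "grip_force": force on a finger pad.
Only numpy, scipy, OpenCV 4.12 (cv2) and the standard library are available. Lean on these libraries where they do the work, as an engineer would, in place of code of your own. Each camera call takes 0.05 s, during which the arm holds its last target. There are 200 camera calls.

TASK

The coffee is ready to go out: with the fingertips, gently push the small steel tray that carries the mug along the counter into the steel tray stop until its front rim is fully home against the two rubber buffers, then press the service bell's plunger right down and let it up again to call the waiter. Only push and press: nothing is pinched, lifted or carried, the mug is not touched and stays upright on the tray, the bell is not rung before the tray is home, and the bell and the other things on the counter stay where they are.

Things in the scene. Friction and masses are not known exactly. Their poses are not given: they have to be found in the camera images.
- tray: stainless tray, loose, 200 (x) x 140 (y) x 24 mm high, about 0.26 kg, carrying a mug; corners rounded at 20 mm; rolled rim 7 mm thick, its middle 20.5 mm above the counter; floor 2 mm. Origin: centre of its underside, z up. +x is its front, the end nearer to the stop; push at the -x end, whose rim lies 100 mm behind the origin. Slides with ordinary friction, a few newtons.
- mug: white mug with a flower print, 91 mm high, cup 82 mm across, loose on the tray. Origin: under the middle of cup and handle together, on its underside; the cup's axis lies 17 mm to +y of it, the handle reaches 57 mm to -y. On the tray its handle points roughly to the tray's -y side.
- tray_stop: U of upright steel flat bar, 3 mm thick, top 27 mm above the counter, fixed; no floor, the tray slides in on the counter. 150 mm between the side bars (5 mm play each side of the tray). Two black rubber buffers, 12 mm across, at the closed end, faces at x = +100 mm. Origin: on the counter, where the tray's origin lies when fully home (x axes then parallel); +x points into the stop.
- stop_mouth (a point): centre of the stop's open mouth, on the counter, 35 mm on the -x side of the stop's origin. Here the bars stand 190 mm apart; over the next 29 mm inwards they narrow like a funnel to the 150 mm of the parallel side bars.
- bell: chrome counter bell on a black foot 86 mm across, 65 mm high, 0.18 kg, loose on the counter. Origin: centre of its underside, z up; the plunger is a button 12 mm across on its axis, its top 65 mm above the counter.
- bell_plunger (a joint): the bell's plunger: 0 at rest (up), 0.004 m fully pressed down; a spring lifts it again (2 N per mm, 8 N when fully down, where it stops).
- spice_jar: spice jar with a red cap, 45 mm across, 106 mm high, standing loose on the counter. Bell and this jar have two places on the cook's side, and either may have either. Origin: centre of its underside.
- spare_jar: a second, equal spice jar between the tray stop and the toaster, loose; leave alone. Origin: centre of its underside.
- stapler: stapler with a black arm, 36 x 130 x 44 mm, long along its y, lying loose near the cook's edge of the counter; leave alone. Origin: centre of its underside.
- tape_roll: flat roll of beige tape, 98 mm across, 25 mm high, lying loose on the counter nearest to the robot; leave alone. Origin: centre of its underside.
- teaspoon: teaspoon 139 x 30 x 10 mm, long along its x, lying loose between the tray stop and the counter's end; leave alone. Origin: centre of its underside.

How it is judged:
By the outcome, as a careful person would: the job done as asked, in the order asked, and still so for the second after the job is handed in, with the robot touching nothing.
It also fails if it takes over 54 s, if anything falls off the work surface, if the arm or the gripper's body presses on something with over 40 N, if the wrist force passes 120 N, or if a joint passes its speed limit or range.

## Working session

There is one attempt and no reset: what is moved stays moved. The work goes in short steps, Python scripts to look and compute and a tool call to move; the robot and the scene stay as the last step left them, time stands still between calls to the robot, and variables do not carry over. Pictures are saved under pics/ and viewed, at most 10 in all, crops included, and the job is handed in when it is done.

Besides the shell and the picture viewer there is one more tool, called after "Emit:" as name([rows], argument=value, ...), one row to a line, values as JSON. carry_out: Moves the arm, as the interface text tells. Shifts and turns lie within -1 to 1; 1 stands for 600 mm of shift or 45 degrees of turn. Its arguments: {"type":"object","properties":{"targets":{"type":"array","items":{"type":"object","properties":{"offset":{"type":"array","items":{"type":"number","minimum":-1,"maximum":1}},"dr":{"type":"array","items":{"type":"number","minimum":-1,"maximum":1}},"jaw":{"type":"number"}}}},"squeeze":{"type":"number"}},"required":["targets"]}

```bash
mkdir -p pics; cat > h.py <<'E'
import numpy as np, cv2
from workcell import r
from scipy.spatial.transform import Rotation as Ro
def cam(n, s=None):
    c=r.get_calibration(n); f=210/np.tan(np.radians(c["fovy"])/2)
    if n=="wrist":
        s=s or r.state(); T=np.eye(4); T[:3,:3]=Ro.from_quat(s["eef_rot"]).as_matrix(); T[:3,3]=s["tcp_pos"]
        M=T@np.array(c["mount"]); R=M[:3,:3]; o=M[:3,3]
    else:
        R=np.array(c["R"]).T; o=-R@np.array(c["t"])
    return f,c["cx"],c["cy"],R,o
def ray(C,u,v,z):
    f,cx,cy,R,o=C; d=R@np.array([(u-cx)/f,(v-cy)/f,1]); return o+d*(z-o[2])/d[2]
def cloud(C,D):
    f,cx,cy,R,o=C; v,u=np.mgrid[:D.shape[0],:D.shape[1]]
    P=np.stack([(u-cx)/f*D,(v-cy)/f*D,D],-1); return P@R.T+o
def proj(C,X):
    f,cx,cy,R,o=C; p=R.T@(np.array(X)-o); return p[0]/p[2]*f+cx,p[1]/p[2]*f+cy
def snap(n,tag):
    s=r.state(); I,D=r.capture(n); cv2.imwrite(f"pics/{tag}.png",I[...,::-1]); C=cam(n,s); np.savez(f"{tag}.npz",I=I,D=D,f=C[0],cx=C[1],cy=C[2],R=C[3],o=C[4]); return I,D,C
def load(tag):
    a=np.load(f"{tag}.npz"); return a["I"],a["D"],(float(a["f"]),float(a["cx"]),float(a["cy"]),a["R"],a["o"])
E
python3 - <<'E'
from h import *
print(r.state())
a=[snap(n,n+"0") for n in("top","side","wrist")]
for x in a: print(x[2][4], x[2][3][:,2])
E
```

```text
{'clock': 0.0, 'joint_positions': array([ 1.24138911e+00,  4.91546531e-01,  1.55947901e+00,  6.74588812e-06,
        1.09169131e+00, -1.05576573e-01]), 'qd': array([-0.00141229,  0.00069875, -0.00092529,  0.00102185, -0.00103014,
        0.00158786]), 'joint_torque': array([ 2.65188814e-03, -6.18445802e+01, -2.61593556e+01, -2.80417311e-05,
        4.09329412e-03, -3.60610443e-06]), 'tcp_pos': array([0.13861366, 0.60919129, 0.23072565]), 'eef_rot': array([ 1.11683374e-01,  9.93743683e-01, -5.48211024e-04, -1.24212208e-04]), 'contact_force': array([0.51325252, 0.57459123, 0.31907777]), 'moment': array([-0.00897716, -0.04249464, -0.01202842]), 'grip_force': 0.0, 'width': 0.08489500882490823}
[ 0.42203269 -0.0879045   1.17023434] [ 0.11111922  0.00795864 -0.99377521]
[ 0.12208319 -0.83188338  0.80922601] [ 0.38450859  0.63968744 -0.66554723]
[0.07307454 0.62543763 0.37406002] [ 0.2574639  -0.05950123 -0.96445422]
```

View pics/top0.png

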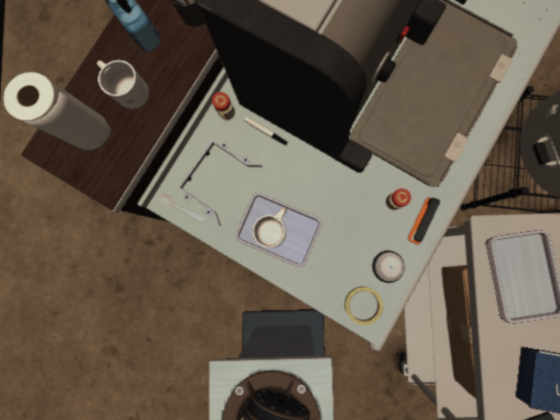

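View pics/side0.png

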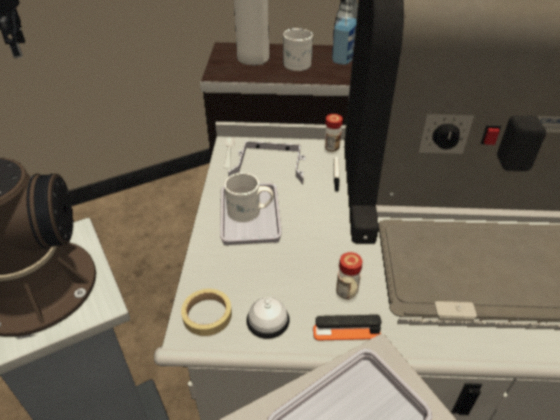

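The top view shows the tray with the mug at (280,230) and the stop up-left at (215,175), with its mouth toward the tray. The bell is at (388,267), the spice jar at (400,198) and the tape at (363,305). The side view agrees. Next I'll take metric measurements.

```bash
python3 - <<'E'
from h import *
I,D,C=load("top0"); P=cloud(C,D)
for n,(u,v) in dict(tray=(280,230),bell=(388,267),stop=(215,175),jar=(400,198),tape=(363,305)).items(): print(n,ray(C,u,v,0.02).round(3))
print("counter z",np.median(P[250:265,340:360,2]))
# rectified top view at z=.022: world -> picture, 1mm/px ; axes: px = (0.60-y... )
def rect(C,I,z,x0,x1,y0,y1,s=1000):
    xs=np.arange(x1,x0,-1/s); ys=np.arange(y1,y0,-1/s); X,Y=np.meshgrid(xs,ys,indexing='ij')
    f,cx,cy,R,o=C; W=np.stack([X,Y,np.full_like(X,z)],-1)-o; p=W@R
    return cv2.remap(I,(p[...,0]/p[...,2]*f+cx).astype(np.float32),(p[...,1]/p[...,2]*f+cy).astype(np.float32),cv2.INTER_CUBIC)
a=rect(C,I,.0255,.33,.93,-.2,.55)
cv2.imwrite("pics/rect_top.png",a[...,::-1])
# tray contour
hsv=cv2.cvtColor(I,cv2.COLOR_RGB2HSV); print(I[205,270],I[240,350],I[250,295],hsv[250,295],hsv[240,350])
m=((P[...,2]>.012)&(P[...,2]<.035)).astype(np.uint8)
n,l,st,ce=cv2.connectedComponentsWithStats(m)
for i in range(1,n):
    if st[i,4]>25: 
        q=P[l==i]; print(st[i],q.mean(0).round(3),q.min(0).round(3),q.max(0).round(3))
E
```

```text
tray [ 0.481 -0.035  0.02 ]
bell [ 0.377 -0.314  0.02 ]
stop [0.633 0.136 0.02 ]
jar [ 0.557 -0.355  0.02 ]
tape [ 0.282 -0.245  0.02 ]
counter z 0.001160918819670953
[158 157 164] [161 162 147] [164 162 172] [126  15 172] [ 32  24 162]
[141  73  86 134 443] [0.725 0.219 0.024] [0.554 0.103 0.012] [0.912 0.329 0.035]
[218 110  17  10  45] [0.794 0.098 0.025] [0.786 0.083 0.012] [0.813 0.125 0.035]
[244 117  44  28 219] [ 0.752 -0.     0.016] [ 0.714 -0.059  0.012] [0.793 0.057 0.021]
[179 141  83  85 381] [0.642 0.147 0.024] [0.499 0.011 0.012] [0.725 0.23  0.034]
[235 193  86  74 677] [ 0.484 -0.028  0.024] [ 0.386 -0.141  0.012] [0.581 0.084 0.032]
[386 194   9  16  27] [ 0.542 -0.322  0.026] [ 0.528 -0.336  0.014] [ 0.568 -0.316  0.035]
[132 204   8  10  34] [0.547 0.347 0.024] [0.536 0.339 0.013] [0.56  0.354 0.033]
[256 219  27  27 245] [ 0.48  -0.002  0.017] [ 0.442 -0.041  0.012] [0.511 0.027 0.034]
[374 252  30  30 211] [ 0.38  -0.305  0.029] [ 0.34  -0.351  0.012] [ 0.416 -0.278  0.035]
[345 287  39  38 478] [ 0.28  -0.246  0.025] [ 0.234 -0.295  0.012] [ 0.328 -0.197  0.033]
[ 222  371   98   49 1767] [0.07  0.003 0.016] [ 0.001 -0.123  0.012] [0.122 0.123 0.035]
```

View pics/rect_top.png

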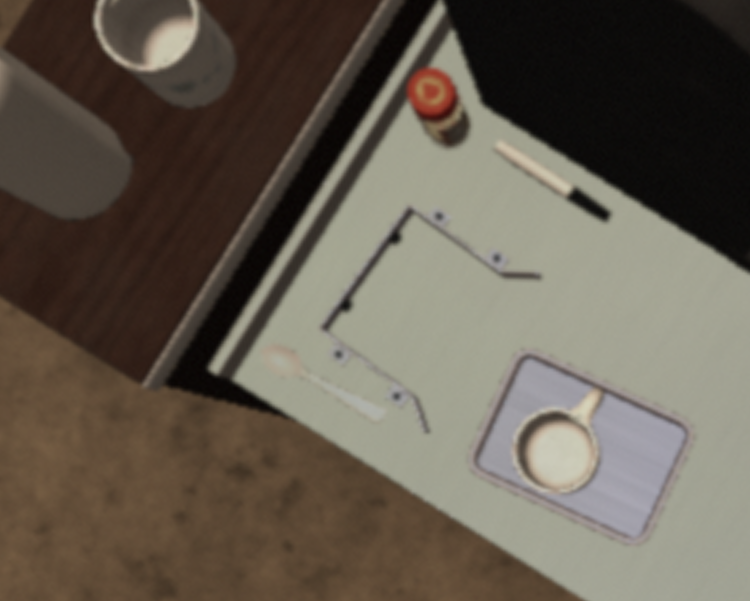

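```bash
cat >> h.py <<'E'
HOME=np.array([.598,.093]); YAW=np.radians(55)
def tray(C,D,I,w=(230,190,325,270)):
    P=cloud(C,D); hs=cv2.cvtColor(I,cv2.COLOR_RGB2HSV)
    m=((hs[...,0]>105)&(hs[...,0]<175)&(hs[...,1]>5)).astype(np.uint8)
    k=np.zeros_like(m); k[w[1]:w[3],w[0]:w[2]]=1; m=cv2.morphologyEx(m*k,cv2.MORPH_CLOSE,np.ones((5,5)))
    c=max(cv2.findContours(m,0,1)[0],key=cv2.contourArea)
    X=np.array([ray(C,u,v,.0205)[:2] for u,v in cv2.convexHull(c)[:,0]])
    (x,y),(a,b),t=cv2.minAreaRect((X*1000).astype(np.float32))
    t=t if a>b else t+90
    return np.array([x,y])/1000,(a,b),(t+180)%180
def instop(p,home=HOME,yaw=YAW):
    d=np.array(p)[:2]-home; return np.array([d@[np.cos(yaw),np.sin(yaw)],d@[-np.sin(yaw),np.cos(yaw)]])
E
python3 - <<'E'
from h import *
I,D,C=load("top0")
c,ab,t=tray(C,D,I); print("tray",c,ab,t)
# stop: dark bar tops, in rectified mm (row->x, col->y), at z .027
f,cx,cy,R,o=C
xs=np.arange(.75,.47,-.001); ys=np.arange(.26,-.02,-.001); X,Y=np.meshgrid(xs,ys,indexing='ij')
W=(np.stack([X,Y,np.full_like(X,.026)],-1)-o)@R
a=cv2.remap(I,(W[...,0]/W[...,2]*f+cx).astype(np.float32),(W[...,1]/W[...,2]*f+cy).astype(np.float32),cv2.INTER_CUBIC)
g=cv2.cvtColor(a,cv2.COLOR_RGB2GRAY)
def fit(p,q):  # darkest point across the segment p->q (x,y world)
    p,q=np.array(p),np.array(q); d=(q-p)/np.linalg.norm(q-p); n=np.array([-d[1],d[0]]); out=[]
    for s in np.linspace(.1,.9,40):
        b=p+s*(q-p); ss=np.arange(-.009,.0091,.0005)
        pr=[g[int(round((.75-(b+k*n)[0])*1000)),int(round((.26-(b+k*n)[1])*1000))] for k in ss]; out.append(b+ss[int(np.argmin(pr))]*n)
    vx,vy,x0,y0=cv2.fitLine(np.array(out,np.float32)*1000,cv2.DIST_HUBER,0,.01,.01).ravel(); an=np.degrees(np.arctan2(vy,vx))%180
    return (x0/1000,y0/1000),an
w=lambda c,r:(.93-r/1000,.55-c/1000)
for n,p,q in(("end",(410,208),(326,328)),("right",(414,211),(500,271)),("left",(328,330),(408,392))): print(n,fit(w(*p),w(*q)))
h=cv2.cvtColor(I,cv2.COLOR_RGB2HSV)
P=cloud(C,D)
b=[372,250,406,284]
q=P[b[1]:b[3],b[0]:b[2]].reshape(-1,3); q=q[q[:,2]>.04]; print("bell top pts",q.mean(0),q[:,2].max(), q[np.argmax(q[:,2])])
E
python3 - <<'E'
import cv2
a=cv2.imread('pics/top0.png'); s=cv2.imread('pics/side0.png')
x=cv2.resize(a[245:290,365:415],(400,360),interpolation=2); y=cv2.resize(s[285:340,240:295],(360,360),interpolation=2)
cv2.imwrite('pics/bell.png',cv2.hconcat([x,y]))
E
```

```text
tray [ 0.46800244 -0.06443829] (115.14363861083984, 126.9594497680664) 152.77780151367188
end ((np.float32(0.6545007), np.float32(0.18700539)), np.float32(144.3151))
right ((np.float32(0.68723637), np.float32(0.09265676)), np.float32(53.747498))
left ((np.float32(0.5672489), np.float32(0.1817811)), np.float32(54.29705))
bell top pts [ 0.37971046 -0.31027353  0.0705519 ] 1.1702343378868099 [ 0.42203269 -0.0879045   1.17023434]
```

View pics/bell.png

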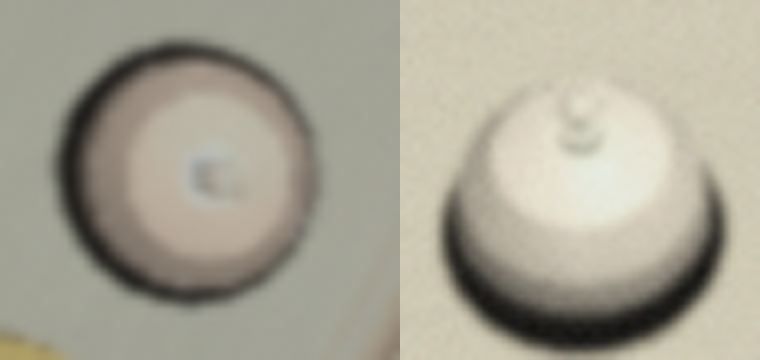

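Bell crop: the plunger is at about (391.5,267) in top and (267,300) in side. The tray mask failed, so I'm redoing it in Lab.

```bash
sed -i 's/^HOME=.*/HOME=np.array([.5975,.0961]); YAW=np.radians(54.1)/' h.py
cat >> h.py <<'E'
def tray(C,D,I,c0,h=.14):
    """tray rim by Lab a-channel (tray pinkish, counter greenish) in a 1 mm/px world map at rim height round c0"""
    f,cx,cy,R,o=C; n=int(h*1000); g=np.arange(-n,n+1)/1000
    X,Y=np.meshgrid(c0[0]-g,c0[1]-g,indexing='ij'); W=(np.stack([X,Y,np.full_like(X,.0205)],-1)-o)@R
    a=cv2.remap(I,(W[...,0]/W[...,2]*f+cx).astype(np.float32),(W[...,1]/W[...,2]*f+cy).astype(np.float32),cv2.INTER_CUBIC)
    L=cv2.cvtColor(cv2.GaussianBlur(a,(0,0),1.5),cv2.COLOR_RGB2LAB)
    m=(L[...,1]>127).astype(np.uint8)
    m=cv2.morphologyEx(m,cv2.MORPH_CLOSE,np.ones((9,9))); m=cv2.morphologyEx(m,cv2.MORPH_OPEN,np.ones((25,25)))
    c=max(cv2.findContours(m,0,1)[0],key=cv2.contourArea)
    (u,v),(p,q),_=rr=cv2.minAreaRect(c); B=cv2.boxPoints(rr); e=max((B[1]-B[0],B[2]-B[1]),key=np.linalg.norm)
    yaw=np.degrees(np.arctan2(-e[0],-e[1]))%180
    cv2.drawContours(a,[B.astype(int)],-1,(255,0,0),1); cv2.imwrite("pics/tray_dbg.png",a[...,::-1])
    return np.array([c0[0]-(v-n)/1000,c0[1]-(u-n)/1000]),(p,q),yaw
def two(Ca,pa,Cb,pb):
    A=[];b=[]
    for (f,cx,cy,R,o),(u,v) in((Ca,pa),(Cb,pb)):
        d=R@np.array([(u-cx)/f,(v-cy)/f,1]); d/=np.linalg.norm(d); M=np.eye(3)-np.outer(d,d); A.append(M); b.append(M@o)
    return np.linalg.solve(sum(A),sum(b))
E
python3 - <<'E'
from h import *
I,D,C=load("top0"); S=load("side0")[2]
for k in range(1): c,ab,t=tray(C,D,I,(.483,-.032)); print(c,ab,t,instop(c),t-54.1)
print("plunger",two(C,(391.5,266.9),S,(267.2,300.3)), ray(C,391.5,266.9,.065), ray(S,267.2,300.3,.065), "foot",ray(C,388.4,266.5,.006))
print("cup rim centre",two(C,(268.5,233),S,(243,184)), "by top at .093", ray(C,268.5,233,.093))
E
```

```text
[ 0.48375122 -0.03053903] (202.1956024169922, 142.61947631835938) 65.22485 [-0.16928203  0.01788362] 11.124855
plunger [ 0.3803542  -0.31565881  0.06192004] [ 0.37893388 -0.31434515  0.065     ] [ 0.38085327 -0.31839807  0.065     ] foot [ 0.37789291 -0.31832939  0.006     ]
cup rim centre [ 0.47611152 -0.01197798  0.09099061] by top at .093 [ 0.47084374 -0.00992184  0.093     ]
```

View pics/tray_dbg.png

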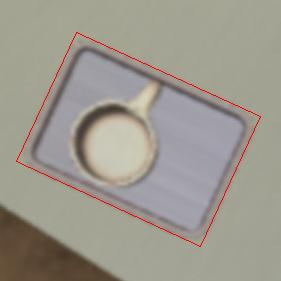

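```bash
cat >> h.py <<'E'
def tgt(pos,yaw,tilt=0):
    """print offset & dr for: TCP pos, tool-y heading yaw (deg), tool down, tilted about tool x"""
    s=r.state(); R0=Ro.from_quat(s["eef_rot"]); y=np.radians(yaw)
    ty=np.array([np.cos(y),np.sin(y),0]); tz=np.array([0,0,-1.]); R1=Ro.from_matrix(np.stack([np.cross(ty,tz),ty,tz],1))*Ro.from_euler('x',tilt,degrees=True)
    print("off",(R0.inv().apply(np.array(pos)-s["tcp_pos"])/.6).round(4),"dr",((R0.inv()*R1).as_rotvec(degrees=True)/45).round(4))
def at(c,yaw,x,y):
    a=np.radians(yaw); return np.array([c[0]+x*np.cos(a)-y*np.sin(a),c[1]+x*np.sin(a)+y*np.cos(a)])
E
python3 - <<'E'
from h import *
p=at((.4838,-.0305),65.2,.072,.100); print(p)
tgt([*p,.15],60,25)
tgt([*p,.016],60,25)
E
```

```text
[0.4232228  0.07680519]
off [-0.6595 -0.7599  0.1353] dr [0.5503 0.0833 0.3756]
off [-0.6595 -0.7597  0.3587] dr [0.5503 0.0833 0.3756]
```

Emit:
carry_out([
  {"offset":[-0.66,-0.76,0.135],"dr":[0.55,0.083,0.376],"jaw":-1},
  {"offset":[-0.66,-0.76,0.135],"dr":[0.55,0.083,0.376],"jaw":-1},
  {"offset":[-0.66,-0.76,0.135],"dr":[0.55,0.083,0.376],"jaw":-1},
  {"offset":[-0.66,-0.76,0.135],"dr":[0.55,0.083,0.376],"jaw":-1},
  {"offset":[-0.66,-0.76,0.135],"dr":[0.55,0.083,0.376],"jaw":-1},
  {"offset":[-0.66,-0.76,0.135],"dr":[0.55,0.083,0.376],"jaw":-1},
  {"offset":[-0.66,-0.76,0.135],"dr":[0.55,0.083,0.376],"jaw":-1},
  {"offset":[-0.66,-0.76,0.135],"dr":[0.55,0.083,0.376],"jaw":-1},
  {"offset":[-0.66,-0.76,0.135],"dr":[0.55,0.083,0.376],"jaw":-1},
  {"offset":[-0.66,-0.76,0.135],"dr":[0.55,0.083,0.376],"jaw":-1},
  {"offset":[-0.66,-0.76,0.135],"dr":[0.55,0.083,0.376],"jaw":-1},
  {"offset":[-0.66,-0.76,0.135],"dr":[0.55,0.083,0.376],"jaw":-1},
])

```text
clock: 1.15
tcp_pos: [0.373, 0.1707, 0.1646]
eef_rot: [0.253, 0.943, -0.208, -0.056]
contact_force: [1.7, 0.3, -0.0]
width: -0.0005
grip_force: 0.0
```

Emit:
carry_out([
  {"offset":[0,0,0],"dr":[0,0,0],"jaw":-1},
  {"offset":[0,0,0],"dr":[0,0,0],"jaw":-1},
])

```text
clock: 1.32
tcp_pos: [0.373, 0.171, 0.1646]
eef_rot: [0.255, 0.943, -0.209, -0.057]
contact_force: [-0.1, -0.4, -0.6]
width: -0.0001
grip_force: 0.0
```

```bash
python3 - <<'E'
from h import *
s=r.state(); print(s["clock"],s["tcp_pos"],s["eef_rot"],s["width"],s["contact_force"])
p=at((.4838,-.0305),65.2,.072,.100)
tgt([*p,.15],60,25); tgt([*p,.016],60,25)
E
```

```text
1.3167 [0.37299084 0.17102246 0.16460762] [ 0.25470302  0.94256497 -0.20856957 -0.05653665] -8.458144313622651e-05 [-0.10470107 -0.42015179 -0.57964503]
off [-0.1514 -0.0745  0.0615] dr [ 0.0009 -0.0027 -0.0048]
off [-0.1515  0.0197  0.2639] dr [ 0.0009 -0.0027 -0.0048]
```

Emit:
carry_out([
  {"offset":[-0.1515,-0.0745,0.0615],"dr":[0,0,0],"jaw":-1},
  {"offset":[-0.1515,-0.0745,0.0615],"dr":[0,0,0],"jaw":-1},
  {"offset":[-0.1515,-0.0745,0.0615],"dr":[0,0,0],"jaw":-1},
  {"offset":[-0.1515,0.0197,0.264],"dr":[0,0,0],"jaw":-1},
  {"offset":[-0.1515,0.0197,0.264],"dr":[0,0,0],"jaw":-1},
  {"offset":[-0.1515,0.0197,0.264],"dr":[0,0,0],"jaw":-1},
  {"offset":[-0.1515,0.0197,0.264],"dr":[0,0,0],"jaw":-1},
  {"offset":[-0.1515,0.0197,0.264],"dr":[0,0,0],"jaw":-1},
  {"offset":[-0.1515,0.0197,0.264],"dr":[0,0,0],"jaw":-1},
])

```text
clock: 2.07
tcp_pos: [0.4234, 0.0792, 0.0172]
eef_rot: [0.252, 0.943, -0.209, -0.056]
contact_force: [0.7, 1.5, -0.3]
width: -0.0002
grip_force: 0.0
```

```bash
python3 - <<'E'
from h import *
s=r.state(); print(s["clock"],s["tcp_pos"],s["contact_force"])
snap("top","top1"); snap("side","side1")
a=cv2.imread("pics/top1.png")[120:300,150:400]; b=cv2.imread("pics/side1.png")[100:300,180:400]
cv2.imwrite("pics/v1.png",cv2.hconcat([cv2.resize(a,(400,288)),cv2.resize(b,(317,288))]))
# push: to the right in stop frame, 32..48 mm
p=s["tcp_pos"][:2]; n=np.array([np.sin(YAW),-np.cos(YAW)])
for d in(.02,.03,.04,.048): tgt([*(p+n*d),.016],60,25)
E
```

```text
2.0667 [0.42337362 0.07920453 0.01718055] [ 0.74545816  1.50005927 -0.26544906]
off [-0.0322 -0.0019  0.0049] dr [ 0.0037  0.0031 -0.0006]
off [-0.0487 -0.0035  0.0057] dr [ 0.0037  0.0031 -0.0006]
off [-0.0653 -0.005   0.0064] dr [ 0.0037  0.0031 -0.0006]
off [-0.0786 -0.0063  0.007 ] dr [ 0.0037  0.0031 -0.0006]
```

View pics/v1.png

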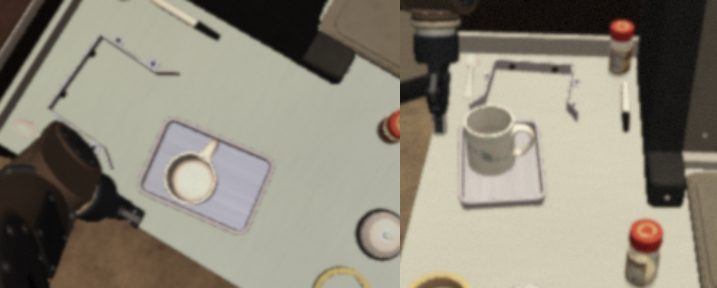

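The fingertips stand free left of the tray near its front, and the mug is untouched. I'll push sideways gently.

Emit:
carry_out([
  {"offset":[-0.015,-0.001,0.003],"dr":[0,0,0],"jaw":-1},
  {"offset":[-0.025,-0.001,0.003],"dr":[0,0,0],"jaw":-1},
  {"offset":[-0.03,-0.0015,0.003],"dr":[0,0,0],"jaw":-1},
  {"offset":[-0.034,-0.002,0.003],"dr":[0,0,0],"jaw":-1},
  {"offset":[-0.038,-0.002,0.003],"dr":[0,0,0],"jaw":-1},
  {"offset":[-0.042,-0.002,0.003],"dr":[0,0,0],"jaw":-1},
  {"offset":[-0.046,-0.003,0.003],"dr":[0,0,0],"jaw":-1},
  {"offset":[-0.05,-0.003,0.003],"dr":[0,0,0],"jaw":-1},
  {"offset":[-0.054,-0.004,0.004],"dr":[0,0,0],"jaw":-1},
  {"offset":[-0.058,-0.004,0.004],"dr":[0,0,0],"jaw":-1},
  {"offset":[-0.061,-0.005,0.004],"dr":[0,0,0],"jaw":-1},
  {"offset":[-0.061,-0.005,0.004],"dr":[0,0,0],"jaw":-1},
])

```text
clock: 3.17
tcp_pos: [0.4533, 0.0567, 0.0153]
eef_rot: [0.253, 0.943, -0.209, -0.056]
contact_force: [0.3, 0.5, 0.2]
width: -0.0001
grip_force: 0.1
```

```bash
python3 - <<'E'
from h import *
s=r.state(); print(s["tcp_pos"],s["contact_force"],instop(s["tcp_pos"]))
I,D,C=snap("top","top2")
c,ab,t=tray(C,D,I,(.49,-.035)); print(c,ab,t,instop(c),t-54.1)
E
```

```text
[0.45333839 0.05668901 0.0152502 ] [0.26178691 0.49504374 0.18115576] [-0.11645693  0.0936674 ]
[ 0.4839828  -0.02096366] (232.1913604736328, 174.08319091796875) 62.198547 [-0.16138979  0.02331076] 8.098549
```

View pics/tray_dbg.png

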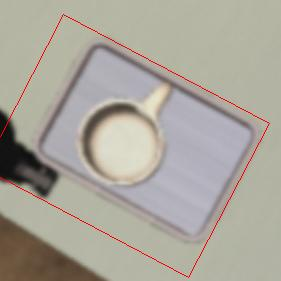

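The tray is turning clockwise and the mug is steady; the box is spoiled by the gripper. I'll push 12 mm more.

Emit:
carry_out([
  {"offset":[-0.003,0,0],"dr":[0,0,0],"jaw":-1},
  {"offset":[-0.006,0,0],"dr":[0,0,0],"jaw":-1},
  {"offset":[-0.01,-0.001,0],"dr":[0,0,0],"jaw":-1},
  {"offset":[-0.014,-0.001,0],"dr":[0,0,0],"jaw":-1},
  {"offset":[-0.018,-0.001,0.001],"dr":[0,0,0],"jaw":-1},
  {"offset":[-0.02,-0.001,0.001],"dr":[0,0,0],"jaw":-1},
  {"offset":[-0.02,-0.001,0.001],"dr":[0,0,0],"jaw":-1},
  {"offset":[0.02,0,0],"dr":[0,0,0],"jaw":-1},
  {"offset":[0.04,0,0],"dr":[0,0,0],"jaw":-1},
])

```text
clock: 3.97
tcp_pos: [0.431, 0.0692, 0.0153]
eef_rot: [0.253, 0.943, -0.209, -0.056]
contact_force: [0.0, -0.2, 0.0]
width: -0.0001
grip_force: 0.0
```

```bash
sed -i 's/m=(L\[...,1\]>127)/m=((L[...,1]>127)\&(cv2.erode(L[...,0],np.ones((7,7)))>75))/' h.py; python3 - <<'E'
from h import *
s=r.state(); print(s["tcp_pos"],s["contact_force"],instop(s["tcp_pos"]))
I,D,C=snap("top","top3")
c,ab,t=tray(C,D,I,(.495,-.035)); print(c,ab,t,instop(c),t-54.1)
E
```

```text
[0.4310189  0.06918637 0.01527113] [ 0.03410856 -0.19511246  0.04557331] [-0.11942108  0.11907522]
[ 0.49486319 -0.04834763] (202.3279266357422, 142.5626678466797) 57.563484 [-0.17719198 -0.00156   ] 3.4634857
```

View pics/tray_dbg.png

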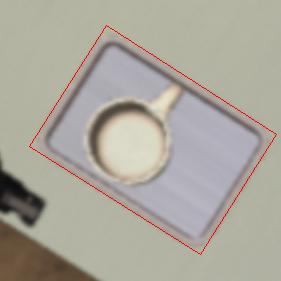

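```bash
python3 - <<'E'
from h import *
s=r.state(); print(s["joint_positions"].round(2))
tgt([.43,.069,.2],60,25); tgt([.43,.0,.2],22,0)
E
```

```text
[ 0.2   0.71  2.02 -0.48  0.76 -0.45]
off [-0.0011 -0.1308 -0.2786] dr [-0.0003 -0.0014  0.0013]
off [-0.0585 -0.2211 -0.2365] dr [-0.5358  0.1827  0.8318]
```

Emit:
carry_out([
  {"offset":[0,-0.1308,-0.2786],"dr":[0,0,0],"jaw":-1},
  {"offset":[0,-0.1308,-0.2786],"dr":[0,0,0],"jaw":-1},
  {"offset":[0,-0.1308,-0.2786],"dr":[0,0,0],"jaw":-1},
  {"offset":[0,-0.1308,-0.2786],"dr":[0,0,0],"jaw":-1},
  {"offset":[-0.0585,-0.221,-0.2365],"dr":[-0.536,0.183,0.832],"jaw":0.2},
  {"offset":[-0.0585,-0.221,-0.2365],"dr":[-0.536,0.183,0.832],"jaw":0.2},
  {"offset":[-0.0585,-0.221,-0.2365],"dr":[-0.536,0.183,0.832],"jaw":0.2},
  {"offset":[-0.0585,-0.221,-0.2365],"dr":[-0.536,0.183,0.832],"jaw":0.2},
  {"offset":[-0.0585,-0.221,-0.2365],"dr":[-0.536,0.183,0.832],"jaw":0.2},
  {"offset":[-0.0585,-0.221,-0.2365],"dr":[-0.536,0.183,0.832],"jaw":0.2},
  {"offset":[-0.0585,-0.221,-0.2365],"dr":[-0.536,0.183,0.832],"jaw":0.2},
  {"offset":[-0.0585,-0.221,-0.2365],"dr":[-0.536,0.183,0.832],"jaw":0.2},
])

```text
clock: 5.02
tcp_pos: [0.432, -0.0015, 0.2002]
eef_rot: [0.56, 0.829, 0.001, 0.001]
contact_force: [-0.1, -0.4, 0.5]
width: 0.0511
grip_force: 0.0
```

```bash
python3 - <<'E'
from h import *
s=r.state(); print(s["tcp_pos"],s["width"],s["joint_positions"].round(2))
p=at(HOME,54.1,-.315,0); print(p)
tgt([*p,.15],-18,0)
tgt([*p,.15],-35.9,0)
E
```

```text
[ 0.43198718 -0.00154233  0.2001843 ] 0.051070601237709 [-0.16  0.26  2.05  0.    0.83 -0.54]
[ 0.41279271 -0.15906312]
off [-0.2316 -0.1278  0.0834] dr [ 3.200e-03 -5.000e-04  8.867e-01]
off [-0.2316 -0.1278  0.0834] dr [ 3.1000e-03 -1.0000e-03  1.2844e+00]
```

Emit:
carry_out([
  {"offset":[-0.2316,-0.1278,0.0834],"dr":[0.003,0,0.887],"jaw":0.2},
  {"offset":[-0.2316,-0.1278,0.0834],"dr":[0.003,0,0.887],"jaw":0.2},
  {"offset":[-0.2316,-0.1278,0.0834],"dr":[0.003,0,0.887],"jaw":0.2},
  {"offset":[-0.2316,-0.1278,0.0834],"dr":[0.003,0,0.887],"jaw":0.2},
  {"offset":[-0.2316,-0.1278,0.0834],"dr":[0.003,0,0.887],"jaw":0.2},
  {"offset":[-0.2316,-0.1278,0.0834],"dr":[0.003,0,0.887],"jaw":0.2},
  {"offset":[-0.2316,-0.1278,0.0834],"dr":[0.003,0,0.887],"jaw":0.2},
])

```text
clock: 5.6
tcp_pos: [0.4133, -0.159, 0.1492]
eef_rot: [0.809, 0.588, -0.001, -0.001]
contact_force: [0.4, -0.4, -0.4]
width: 0.0512
grip_force: 0.0
```

```bash
python3 - <<'E'
from h import *
s=r.state(); print(s["tcp_pos"],s["width"],s["joint_positions"].round(2))
p=at(HOME,54.1,-.315,0)
tgt([*p,.06],-35.9,0); tgt([*p,.004],-35.9,0)
I,D,C=snap("top","top4"); c,ab,t=tray(C,D,I,(.495,-.045)); print(c,ab,t,instop(c),t-54.1)
E
```

```text
[ 0.41334872 -0.15900203  0.14922691] 0.051245211431313165 [-0.52  0.36  2.08 -0.    0.7  -0.2 ]
off [-0.0003 -0.0005  0.1487] dr [-0.0032  0.001   0.3973]
off [-3.00e-04 -2.00e-04  2.42e-01] dr [-0.0032  0.001   0.3973]
[ 0.5017233  -0.03781479] (177.1955108642578, 142.77285766601562) 57.600174 [-0.16463737 -0.00094081] 3.5001755
```

Emit:
carry_out([
  {"offset":[0,0,0.1487],"dr":[-0.003,0,0.397],"jaw":0.2},
  {"offset":[0,0,0.1487],"dr":[-0.003,0,0.397],"jaw":0.2},
  {"offset":[0,0,0.1487],"dr":[-0.003,0,0.397],"jaw":0.2},
  {"offset":[0,0,0.2],"dr":[-0.003,0,0.397],"jaw":0.2},
  {"offset":[0,0,0.225],"dr":[-0.003,0,0.397],"jaw":0.2},
  {"offset":[0,0,0.235],"dr":[-0.003,0,0.397],"jaw":0.2},
  {"offset":[0,0,0.24],"dr":[-0.003,0,0.397],"jaw":0.2},
  {"offset":[0,0,0.24],"dr":[-0.003,0,0.397],"jaw":0.2},
])

```text
clock: 6.32
tcp_pos: [0.4135, -0.158, 0.0057]
eef_rot: [0.89, 0.457, 0.001, 0.0]
contact_force: [-0.3, 0.5, 0.3]
width: 0.051
grip_force: 0.0
```

```bash
python3 - <<'E'
from h import *
s=r.state(); print(s["tcp_pos"],s["contact_force"],instop(s["tcp_pos"]))
for x in(-.290,-.25,-.20): tgt([*at(HOME,54.1,x,0),.005],-35.9,0)
snap("side","side5"); a=cv2.imread("pics/side5.png")[130:340,170:400]; cv2.imwrite("pics/v5.png",cv2.resize(a,None,fx=2,fy=2))
E
```

```text
[ 0.41351653 -0.15800763  0.00570105] [-0.2784734   0.46582335  0.28884734] [-3.13720583e-01  3.25775552e-05]
off [0.0395 0.0002 0.0012] dr [ 0.0016 -0.0007  0.0054]
off [0.1062 0.0005 0.0012] dr [ 0.0016 -0.0007  0.0054]
off [0.1895 0.0009 0.0013] dr [ 0.0016 -0.0007  0.0054]
```

View pics/v5.png

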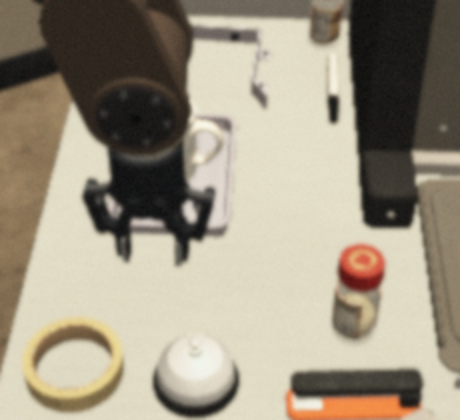

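The open fingertips stand behind the tray's rear rim, clear of the bell and tape. Now the push.

Emit:
carry_out([
  {"offset":[0.02,0,0],"dr":[0,0,0],"jaw":0.2},
  {"offset":[0.03,0,0],"dr":[0,0,0],"jaw":0.2},
  {"offset":[0.035,0,0],"dr":[0,0,0],"jaw":0.2},
  {"offset":[0.04,0,0],"dr":[0,0,0],"jaw":0.2},
  {"offset":[0.045,0,0],"dr":[0,0,0],"jaw":0.2},
  {"offset":[0.05,0,0],"dr":[0,0,0],"jaw":0.2},
  {"offset":[0.055,0,0],"dr":[0,0,0],"jaw":0.2},
  {"offset":[0.06,0,0],"dr":[0,0,0],"jaw":0.2},
  {"offset":[0.065,0,0],"dr":[0,0,0],"jaw":0.2},
  {"offset":[0.07,0,0],"dr":[0,0,0],"jaw":0.2},
  {"offset":[0.075,0,0],"dr":[0,0,0],"jaw":0.2},
  {"offset":[0.075,0,0],"dr":[0,0,0],"jaw":0.2},
])

```text
clock: 7.37
tcp_pos: [0.4399, -0.1215, 0.0057]
eef_rot: [0.89, 0.455, 0.001, 0.001]
contact_force: [-0.3, -0.2, 0.4]
width: 0.051
grip_force: 0.3
```

```bash
python3 - <<'E'
from h import *
s=r.state(); print(s["tcp_pos"],s["contact_force"],instop(s["tcp_pos"]))
I,D,C=snap("top","top6"); c,ab,t=tray(C,D,I,(.508,-.025)); print(c,ab,t,instop(c),t-54.1)
E
```

```text
[ 0.43994983 -0.12146468  0.00565516] [-0.33262346 -0.22376073  0.38154218] [-2.68619520e-01  4.82853646e-05]
[ 0.52692568 -0.01080405] (141.82211303710938, 142.40335083007812) 144.46233 [-0.12797956 -0.00551744] 90.36233
```

View pics/top6.png

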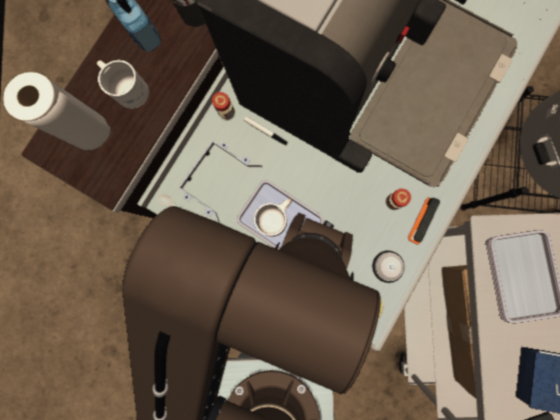

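The tray is now parallel to the stop and about 5 mm to the right. I'll steer 5 mm left while pushing on.

Emit:
carry_out([
  {"offset":[0.005,-0.001,0],"dr":[0,0,0],"jaw":0.2},
  {"offset":[0.01,-0.002,0],"dr":[0,0,0],"jaw":0.2},
  {"offset":[0.015,-0.003,0],"dr":[0,0,0],"jaw":0.2},
  {"offset":[0.02,-0.004,0],"dr":[0,0,0],"jaw":0.2},
  {"offset":[0.025,-0.005,0],"dr":[0,0,0],"jaw":0.2},
  {"offset":[0.03,-0.006,0],"dr":[0,0,0],"jaw":0.2},
  {"offset":[0.035,-0.007,0],"dr":[0,0,0],"jaw":0.2},
  {"offset":[0.04,-0.008,0],"dr":[0,0,0],"jaw":0.2},
  {"offset":[0.045,-0.009,0],"dr":[0,0,0],"jaw":0.2},
  {"offset":[0.05,-0.009,0],"dr":[0,0,0],"jaw":0.2},
  {"offset":[0.05,-0.009,0],"dr":[0,0,0],"jaw":0.2},
])

```text
clock: 8.33
tcp_pos: [0.453, -0.0939, 0.0057]
eef_rot: [0.89, 0.456, 0.001, 0.001]
contact_force: [-0.3, 0.0, 0.4]
width: 0.0511
grip_force: 0.0
```

```bash
python3 - <<'E'
from h import *
s=r.state(); print(s["tcp_pos"],s["contact_force"],instop(s["tcp_pos"]))
I,D,C=snap("top","top7"); c,ab,t=tray(C,D,I,(.535,.0)); print(c,ab,t,instop(c),t-54.1)
E
```

```text
[ 0.45304319 -0.0939101   0.00573563] [-0.29058272  0.03773073  0.35127266] [-0.23862158  0.00559936]
[0.54114482 0.01608842] (141.1315155029297, 141.9669189453125) 144.0276 [-0.09785783 -0.00126653] 89.927605
```

Emit:
carry_out([
  {"offset":[0.005,0,0],"dr":[0,0,0],"jaw":0.2},
  {"offset":[0.01,0,0],"dr":[0,0,0],"jaw":0.2},
  {"offset":[0.015,0,0],"dr":[0,0,0],"jaw":0.2},
  {"offset":[0.02,0,0],"dr":[0,0,0],"jaw":0.2},
  {"offset":[0.025,0,0],"dr":[0,0,0],"jaw":0.2},
  {"offset":[0.03,0,0],"dr":[0,0,0],"jaw":0.2},
  {"offset":[0.035,0,0],"dr":[0,0,0],"jaw":0.2},
  {"offset":[0.04,0,0],"dr":[0,0,0],"jaw":0.2},
  {"offset":[0.045,0,0],"dr":[0,0,0],"jaw":0.2},
  {"offset":[0.05,0,0],"dr":[0,0,0],"jaw":0.2},
  {"offset":[0.055,0,0],"dr":[0,0,0],"jaw":0.2},
  {"offset":[0.06,0,0],"dr":[0,0,0],"jaw":0.2},
])

```text
clock: 9.38
tcp_pos: [0.474, -0.0649, 0.0057]
eef_rot: [0.89, 0.455, 0.001, 0.001]
contact_force: [-2.4, -2.6, 0.2]
width: 0.0515
grip_force: 1.6
```

```bash
python3 - <<'E'
from h import *
s=r.state(); print(s["tcp_pos"],s["contact_force"],instop(s["tcp_pos"]))
I,D,C=snap("top","top8"); c,ab,t=tray(C,D,I,(.555,.035)); print(c,ab,t,instop(c),t-54.1)
E
```

```text
[ 0.47400428 -0.0649414   0.00574293] [-2.39984601 -2.59623119  0.1552822 ] [-0.20286471  0.00560645]
[0.55499124 0.03980354] (158.9434356689453, 149.42457580566406) 52.75003 [-0.07052844  0.00142318] -1.349968
```

Forces are low (about 3 N), so I'll continue.

Emit:
carry_out([
  {"offset":[0.005,0,0],"dr":[0,0,0],"jaw":0.2},
  {"offset":[0.01,0,0],"dr":[0,0,0],"jaw":0.2},
  {"offset":[0.015,0,0],"dr":[0,0,0],"jaw":0.2},
  {"offset":[0.02,0,0],"dr":[0,0,0],"jaw":0.2},
  {"offset":[0.025,0,0],"dr":[0,0,0],"jaw":0.2},
  {"offset":[0.03,0,0],"dr":[0,0,0],"jaw":0.2},
  {"offset":[0.035,0,0],"dr":[0,0,0],"jaw":0.2},
  {"offset":[0.04,0,0],"dr":[0,0,0],"jaw":0.2},
  {"offset":[0.045,0,0],"dr":[0,0,0],"jaw":0.2},
  {"offset":[0.05,0,0],"dr":[0,0,0],"jaw":0.2},
  {"offset":[0.055,0,0],"dr":[0,0,0],"jaw":0.2},
  {"offset":[0.06,0,0],"dr":[0,0,0],"jaw":0.2},
])

```text
clock: 10.43
tcp_pos: [0.4951, -0.0358, 0.0058]
eef_rot: [0.89, 0.455, 0.001, 0.001]
contact_force: [-1.7, -1.9, -0.0]
width: 0.0514
grip_force: 1.5
```

Emit:
carry_out([
  {"offset":[0.005,0,0],"dr":[0,0,0],"jaw":0.2},
  {"offset":[0.01,0,0],"dr":[0,0,0],"jaw":0.2},
  {"offset":[0.015,0,0],"dr":[0,0,0],"jaw":0.2},
  {"offset":[0.02,0,0],"dr":[0,0,0],"jaw":0.2},
  {"offset":[0.025,0,0],"dr":[0,0,0],"jaw":0.2},
  {"offset":[0.03,0,0],"dr":[0,0,0],"jaw":0.2},
])

```text
clock: 10.93
tcp_pos: [0.5056, -0.0212, 0.0058]
eef_rot: [0.89, 0.455, 0.001, 0.001]
contact_force: [-1.1, -2.3, -1.3]
width: 0.0513
grip_force: 1.4
```

```bash
python3 - <<'E'
from h import *
s=r.state(); print(s["tcp_pos"],s["contact_force"],instop(s["tcp_pos"]))
snap("top","top9"); snap("side","side9"); a=cv2.imread("pics/top9.png")[120:270,150:350]; b=cv2.imread("pics/side9.png")[100:250,180:380]
cv2.imwrite("pics/v9.png",cv2.resize(cv2.hconcat([a,b]),None,fx=2,fy=2,interpolation=2))
E
```

```text
[ 0.50561492 -0.02115819  0.00579987] [-1.10459161 -2.3477038  -1.26780829] [-0.14886289  0.00567378]
```

View pics/v9.png

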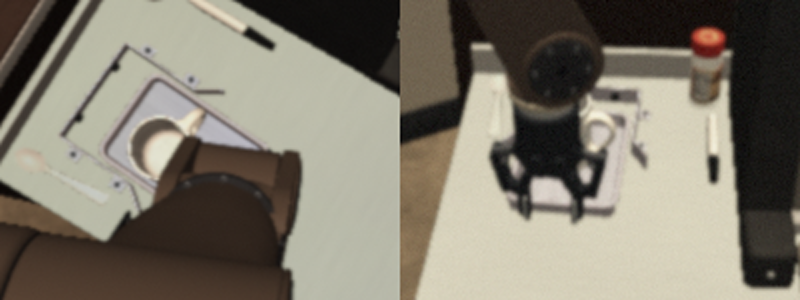

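The tray is between the parallel bars and the mug is upright, with a gap of about 38 mm to the buffers. Moving on.

Emit:
carry_out([
  {"offset":[0.005,0,0],"dr":[0,0,0],"jaw":0.2},
  {"offset":[0.01,0,0],"dr":[0,0,0],"jaw":0.2},
  {"offset":[0.015,0,0],"dr":[0,0,0],"jaw":0.2},
  {"offset":[0.02,0,0],"dr":[0,0,0],"jaw":0.2},
  {"offset":[0.025,0,0],"dr":[0,0,0],"jaw":0.2},
  {"offset":[0.03,0,0],"dr":[0,0,0],"jaw":0.2},
  {"offset":[0.035,0,0],"dr":[0,0,0],"jaw":0.2},
  {"offset":[0.04,0,0],"dr":[0,0,0],"jaw":0.2},
  {"offset":[0.045,0,0],"dr":[0,0,0],"jaw":0.2},
  {"offset":[0.048,0,0],"dr":[0,0,0],"jaw":0.2},
  {"offset":[0.05,0,0],"dr":[0,0,0],"jaw":0.2},
])

```text
clock: 11.95
tcp_pos: [0.5232, 0.0031, 0.0058]
eef_rot: [0.89, 0.455, 0.001, 0.001]
contact_force: [-2.1, -3.1, 0.4]
width: 0.0514
grip_force: 1.6
```

Emit:
carry_out([
  {"offset":[0.002,0,0],"dr":[0,0,0],"jaw":0.2},
  {"offset":[0.004,0,0],"dr":[0,0,0],"jaw":0.2},
  {"offset":[0.006,0,0],"dr":[0,0,0],"jaw":0.2},
])

```text
clock: 12.2
tcp_pos: [0.5251, 0.0058, 0.0058]
eef_rot: [0.89, 0.455, 0.001, 0.001]
contact_force: [-1.9, -2.9, 0.4]
width: 0.051
grip_force: 1.5
```

```bash
python3 - <<'E'
from h import *
s=r.state(); print(s["tcp_pos"],s["contact_force"],instop(s["tcp_pos"]))
E
```

```text
[0.52510713 0.00584525 0.00580999] [-1.89618169 -2.89675031  0.38320603] [-0.11555928  0.00571835]
```

Emit:
carry_out([
  {"offset":[0.0015,0,0],"dr":[0,0,0],"jaw":0.2},
  {"offset":[0.003,0,0],"dr":[0,0,0],"jaw":0.2},
  {"offset":[0.0045,0,0],"dr":[0,0,0],"jaw":0.2},
  {"offset":[0.0045,0,0],"dr":[0,0,0],"jaw":0.2},
])

```text
clock: 12.53
tcp_pos: [0.5268, 0.0081, 0.0058]
eef_rot: [0.89, 0.455, 0.001, 0.001]
contact_force: [-0.9, -1.8, -0.1]
width: 0.0515
grip_force: 0.9
```

Emit:
carry_out([
  {"offset":[0.0015,0,0],"dr":[0,0,0],"jaw":0.2},
  {"offset":[0.003,0,0],"dr":[0,0,0],"jaw":0.2},
  {"offset":[0.003,0,0],"dr":[0,0,0],"jaw":0.2},
])

```text
clock: 12.78
tcp_pos: [0.5278, 0.0096, 0.0058]
eef_rot: [0.89, 0.455, 0.001, 0.001]
contact_force: [-1.4, -1.7, -0.2]
width: 0.0513
grip_force: 1.0
```

Emit:
carry_out([
  {"offset":[0.0015,0,0],"dr":[0,0,0],"jaw":0.2},
  {"offset":[0.003,0,0],"dr":[0,0,0],"jaw":0.2},
  {"offset":[0.003,0,0],"dr":[0,0,0],"jaw":0.2},
])

```text
clock: 13.03
tcp_pos: [0.5289, 0.011, 0.0058]
eef_rot: [0.89, 0.455, 0.001, 0.001]
contact_force: [-1.3, -0.9, -0.0]
width: 0.0513
grip_force: 1.0
```

Emit:
carry_out([
  {"offset":[0.0015,0,0],"dr":[0,0,0],"jaw":0.2},
  {"offset":[0.003,0,0],"dr":[0,0,0],"jaw":0.2},
  {"offset":[0.003,0,0],"dr":[0,0,0],"jaw":0.2},
])

```text
clock: 13.28
tcp_pos: [0.5299, 0.0124, 0.0058]
eef_rot: [0.89, 0.455, 0.001, 0.001]
contact_force: [-1.5, -2.2, 0.7]
width: 0.0512
grip_force: 1.6
```

```bash
python3 - <<'E'
from h import *
s=r.state(); print(s["tcp_pos"],s["contact_force"],instop(s["tcp_pos"]))
I,D,C=snap("top","top10"); f,cx,cy,R,o=C
# rectified in stop frame at z=.024: columns along stop x, rows along -y
g=np.arange(40,125,.25)/1000; h=np.arange(95,-95,-.25)/1000
A,B=np.meshgrid(g,h); c,s_=np.cos(YAW),np.sin(YAW)
W=(np.stack([HOME[0]+A*c-B*s_,HOME[1]+A*s_+B*c,np.full_like(A,.024)],-1)-o)@R
a=cv2.remap(I,(W[...,0]/W[...,2]*f+cx).astype(np.float32),(W[...,1]/W[...,2]*f+cy).astype(np.float32),cv2.INTER_CUBIC)
cv2.imwrite("pics/v10.png",cv2.rotate(cv2.resize(a[...,::-1],None,fx=1,fy=1)[:, :],cv2.ROTATE_90_COUNTERCLOCKWISE))
E
```

```text
[0.52986406 0.01242228 0.00583518] [-1.54609971 -2.21687011  0.65834825] [-0.10744228  0.00572163]
```

View pics/v10.png

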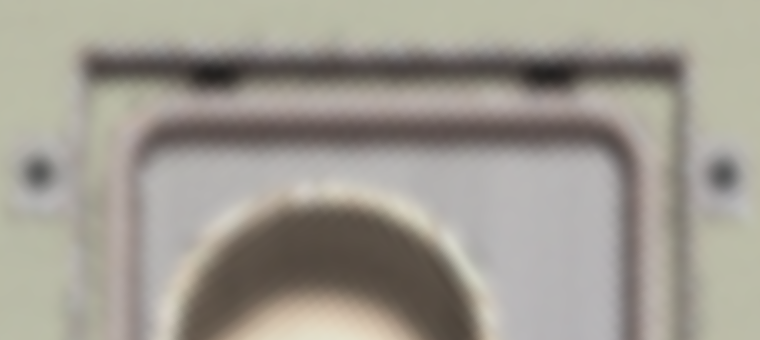

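The front rim (row about 97) is roughly 2 mm short of the buffers (row about 88), and the tray is square and centred. Continuing until the force rises.

Emit:
carry_out([
  {"offset":[0.0015,0,0],"dr":[0,0,0],"jaw":0.2},
  {"offset":[0.003,0,0],"dr":[0,0,0],"jaw":0.2},
  {"offset":[0.003,0,0],"dr":[0,0,0],"jaw":0.2},
])

```text
clock: 13.58
tcp_pos: [0.5299, 0.0132, 0.0058]
eef_rot: [0.89, 0.455, -0.0, 0.0]
contact_force: [-6.8, -11.3, 3.5]
width: 0.0509
grip_force: 6.6
```

Emit:
carry_out([
  {"offset":[0.001,0,0],"dr":[0,0,0],"jaw":0.2},
  {"offset":[0.002,0,0],"dr":[0,0,0],"jaw":0.2},
  {"offset":[0.002,0,0],"dr":[0,0,0],"jaw":0.2},
])

```text
clock: 13.83
tcp_pos: [0.5299, 0.0136, 0.0057]
eef_rot: [0.89, 0.455, -0.001, 0.0]
contact_force: [-9.9, -18.5, 5.2]
width: 0.0512
grip_force: 10.6
```

Firm contact: 20 N and stalled. Backing off straight.

Emit:
carry_out([
  {"offset":[-0.002,0,0],"dr":[0,0,0],"jaw":0.2},
  {"offset":[-0.006,0,0],"dr":[0,0,0],"jaw":0.2},
  {"offset":[-0.02,0,0],"dr":[0,0,0],"jaw":0.2},
  {"offset":[-0.06,0,0],"dr":[0,0,0],"jaw":-1},
  {"offset":[-0.08,0,-0.05],"dr":[0,0,0],"jaw":-1},
  {"offset":[-0.1,0,-0.1],"dr":[0,0,0],"jaw":-1},
  {"offset":[-0.15,0,-0.15],"dr":[0,0,0],"jaw":-1},
  {"offset":[-0.2,0,-0.2],"dr":[0,0,0],"jaw":-1},
  {"offset":[-0.25,0,-0.25],"dr":[0,0,0],"jaw":-1},
  {"offset":[-0.3,0,-0.3],"dr":[0,0,0],"jaw":-1},
  {"offset":[-0.3,0,-0.3],"dr":[0,0,0],"jaw":-1},
])

```text
clock: 14.75
tcp_pos: [0.4253, -0.1341, 0.19]
eef_rot: [0.891, 0.454, 0.003, 0.003]
contact_force: [0.7, -0.5, -0.1]
width: -0.0001
grip_force: 0.0
```

```bash
python3 - <<'E'
from h import *
s=r.state(); print(s["clock"],s["tcp_pos"],s["contact_force"])
I,D,C=snap("top","top11"); f,cx,cy,R,o=C
c,ab,t=tray(C,D,I,(.5975,.095)); print(c,ab,t,instop(c),t-54.1)
I2=I
g=np.arange(-110,125,.5)/1000; h=np.arange(95,-95,-.5)/1000
A,B=np.meshgrid(g,h); c,s_=np.cos(YAW),np.sin(YAW)
W=(np.stack([HOME[0]+A*c-B*s_,HOME[1]+A*s_+B*c,np.full_like(A,.024)],-1)-o)@R
a=cv2.remap(I,(W[...,0]/W[...,2]*f+cx).astype(np.float32),(W[...,1]/W[...,2]*f+cy).astype(np.float32),cv2.INTER_CUBIC)
cv2.imwrite("pics/v11.png",a[...,::-1])
p=two(C,(391.5,266.9),cam("side"),(267.2,300.3)); print(p)
tgt([.380,-.316,.2],-35.9); tgt([.380,-.316,.1],-35.9); print(s["joint_positions"].round(2))
E
```

```text
14.75 [ 0.42527252 -0.13407154  0.18997971] [ 0.70754551 -0.47861216 -0.08671058]
[0.60292628 0.10239819] (213.1265106201172, 182.544189453125) 54.09028 [ 0.00828362 -0.00070243] -0.009719849
[ 0.3803542  -0.31565881  0.06192004]
off [-0.2914  0.1176 -0.0189] dr [ 0.0097 -0.0023 -0.002 ]
off [-0.2917  0.1163  0.1477] dr [ 0.0097 -0.0023 -0.002 ]
[-0.45  0.29  2.03  0.    0.81  0.17]
```

View pics/v11.png

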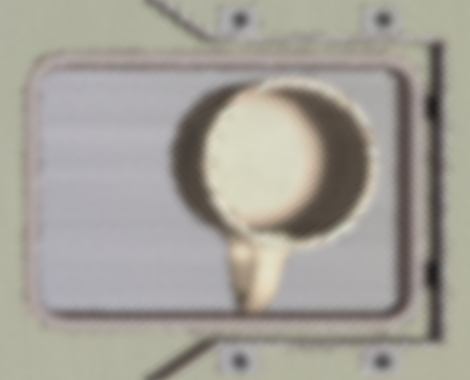

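The mug is upright and the tray square. To judge the last millimetre I'll look with the wrist camera from close above.

```bash
python3 - <<'E'
from h import *
print(r.get_calibration("wrist"))
tgt([*at(HOME,54.1,.05,0),.24],-35.9); tgt([.425,-.134,.24],-35.9)
E
```

```text
{'fovy': 62.92961147453626, 'cx': 280.37121957442196, 'cy': 207.82458640103334, 'mount': array([[-4.73599079e-04, -9.64164447e-01, -2.65304911e-01,
         6.79224224e-02],
       [ 9.99999498e-01, -2.22265005e-04, -9.77361577e-04,
        -8.29427129e-04],
       [ 8.83369286e-04, -2.65305240e-01,  9.64164068e-01,
        -1.43293650e-01],
       [ 0.00000000e+00,  0.00000000e+00,  0.00000000e+00,
         1.00000000e+00]])}
off [ 0.5608  0.0076 -0.0849] dr [ 0.0097 -0.0023 -0.002 ]
off [-0.0018  0.0005 -0.086 ] dr [ 0.0097 -0.0023 -0.002 ]
```

Emit:
carry_out([
  {"offset":[0,0,-0.085],"dr":[0,0,0],"jaw":-1},
  {"offset":[0.56,0.007,-0.085],"dr":[0,0,0],"jaw":-1},
  {"offset":[0.56,0.007,-0.085],"dr":[0,0,0],"jaw":-1},
  {"offset":[0.56,0.007,-0.085],"dr":[0,0,0],"jaw":-1},
  {"offset":[0.56,0.007,-0.085],"dr":[0,0,0],"jaw":-1},
  {"offset":[0.56,0.007,-0.085],"dr":[0,0,0],"jaw":-1},
  {"offset":[0.56,0.007,-0.085],"dr":[0,0,0],"jaw":-1},
  {"offset":[0.56,0.007,-0.085],"dr":[0,0,0],"jaw":-1},
  {"offset":[0.56,0.007,-0.085],"dr":[0,0,0],"jaw":-1},
  {"offset":[0.56,0.007,-0.085],"dr":[0,0,0],"jaw":-1},
  {"offset":[0.56,0.007,-0.085],"dr":[0,0,0],"jaw":-1},
])

```text
clock: 15.72
tcp_pos: [0.6263, 0.1416, 0.2347]
eef_rot: [0.89, 0.457, -0.0, 0.0]
contact_force: [-0.5, -0.4, -0.3]
width: 0.0002
grip_force: 0.0
```

```bash
python3 - <<'E'
from h import *
I,D,C=snap("wrist","w12"); f,cx,cy,R,o=C
print(r.state()["tcp_pos"])
g=np.arange(85,125,.1)/1000; h=np.arange(80,-80,-.25)/1000
A,B=np.meshgrid(g,h); c,s_=np.cos(YAW),np.sin(YAW)
W=(np.stack([HOME[0]+A*c-B*s_,HOME[1]+A*s_+B*c,np.full_like(A,.0205)],-1)-o)@R
a=cv2.remap(I,(W[...,0]/W[...,2]*f+cx).astype(np.float32),(W[...,1]/W[...,2]*f+cy).astype(np.float32),cv2.INTER_CUBIC)
cv2.imwrite("pics/v12.png",a[...,::-1])
G=cv2.cvtColor(a,cv2.COLOR_RGB2GRAY).astype(int)
# buffers: darkest rows just before the bar
L=cv2.cvtColor(a,cv2.COLOR_RGB2LAB)
for y in range(70,-71,-5):
    k=int((80-y)*4); print(y,G[k-2:k+3,::10].mean(0).astype(int).tolist())
E
```

```text
[0.62552645 0.14013523 0.23506894]
70 [198, 191, 189, 185, 193, 204, 200, 197, 195, 188, 186, 189, 186, 183, 178, 176, 175, 187, 183, 182, 177, 173, 179, 195, 190, 185, 183, 186, 205, 203, 170, 174, 220, 213, 213, 213, 213, 213, 213, 214]
65 [218, 217, 218, 217, 213, 211, 205, 200, 191, 180, 167, 169, 175, 212, 213, 212, 213, 211, 214, 214, 213, 213, 214, 212, 214, 215, 199, 170, 212, 207, 171, 175, 219, 215, 213, 213, 214, 211, 213, 213]
60 [117, 112, 116, 114, 122, 119, 123, 168, 191, 205, 214, 219, 215, 203, 186, 160, 172, 206, 215, 213, 213, 213, 214, 214, 214, 216, 201, 165, 203, 207, 187, 198, 217, 212, 213, 214, 214, 214, 214, 214]
55 [210, 209, 212, 211, 210, 211, 211, 213, 213, 186, 121, 130, 182, 206, 216, 216, 201, 171, 175, 212, 215, 211, 212, 214, 214, 214, 202, 165, 202, 208, 180, 193, 216, 214, 215, 214, 213, 215, 213, 213]
50 [210, 211, 209, 210, 211, 211, 211, 210, 210, 210, 213, 202, 155, 168, 198, 213, 217, 207, 181, 176, 210, 214, 213, 214, 214, 215, 202, 164, 202, 204, 167, 196, 217, 214, 213, 213, 215, 214, 214, 214]
45 [213, 211, 211, 213, 212, 210, 213, 212, 2
[... 4122 characters left out ...]
4, 214, 214, 214, 210, 195, 210, 216, 163, 188, 218, 211, 212, 211, 212, 213, 214, 213]
-60 [110, 106, 103, 102, 115, 120, 113, 100, 75, 87, 142, 180, 200, 215, 218, 208, 185, 180, 205, 218, 215, 214, 215, 213, 213, 213, 209, 200, 211, 217, 177, 194, 217, 212, 212, 212, 211, 211, 213, 213]
-65 [111, 129, 142, 156, 167, 177, 187, 198, 211, 218, 218, 209, 193, 177, 190, 214, 217, 216, 215, 213, 214, 214, 214, 214, 214, 215, 211, 203, 212, 213, 176, 193, 217, 211, 213, 212, 212, 214, 213, 213]
-70 [208, 206, 201, 197, 196, 195, 193, 187, 188, 205, 217, 215, 215, 214, 215, 214, 213, 214, 214, 213, 212, 212, 213, 214, 214, 216, 213, 205, 211, 211, 174, 189, 218, 210, 211, 212, 212, 212, 212, 213]
```

No counter shows between the rim and either buffer (dark begins right at the rim edge at x≈104.5 at y=+40 and y=-42), so the tray is home on both. Now the bell.

```bash
python3 - <<'E'
from h import *
tgt([.380,-.3165,.235],-35.9); tgt([.380,-.3165,.1],-35.9)
E
```

```text
off [-8.568e-01  1.119e-01  8.000e-04] dr [0.     0.001  0.0042]
off [-0.8566  0.1119  0.2258] dr [0.     0.001  0.0042]
```

Emit:
carry_out([
  {"offset":[-0.857,0.112,0],"dr":[0,0,0],"jaw":-1},
  {"offset":[-0.857,0.112,0],"dr":[0,0,0],"jaw":-1},
  {"offset":[-0.857,0.112,0],"dr":[0,0,0],"jaw":-1},
  {"offset":[-0.857,0.112,0],"dr":[0,0,0],"jaw":-1},
  {"offset":[-0.857,0.112,0],"dr":[0,0,0],"jaw":-1},
  {"offset":[-0.857,0.112,0],"dr":[0,0,0],"jaw":-1},
  {"offset":[-0.857,0.112,0],"dr":[0,0,0],"jaw":-1},
  {"offset":[-0.857,0.112,0],"dr":[0,0,0],"jaw":-1},
  {"offset":[-0.857,0.112,0],"dr":[0,0,0],"jaw":-1},
  {"offset":[-0.857,0.112,0],"dr":[0,0,0],"jaw":-1},
  {"offset":[-0.857,0.112,0],"dr":[0,0,0],"jaw":-1},
  {"offset":[-0.857,0.112,0],"dr":[0,0,0],"jaw":-1},
])

```text
clock: 16.77
tcp_pos: [0.3856, -0.3024, 0.2366]
eef_rot: [0.891, 0.455, 0.001, 0.001]
contact_force: [1.4, -0.3, 0.1]
width: -0.0001
grip_force: 0.0
```

```bash
python3 - <<'E'
from h import *
print(r.state()["tcp_pos"])
tgt([.380,-.3165,.235],-35.9); tgt([.380,-.3165,.12],-35.9)
E
```

```text
[ 0.38558486 -0.3023997   0.23656722]
off [-0.0245  0.0062  0.0026] dr [ 0.0021 -0.001  -0.0002]
off [-0.0246  0.0059  0.1943] dr [ 0.0021 -0.001  -0.0002]
```

Emit:
carry_out([
  {"offset":[0,0,0.05],"dr":[0,0,0],"jaw":-1},
  {"offset":[0,0,0.05],"dr":[0,0,0],"jaw":-1},
  {"offset":[0,0,0.05],"dr":[0,0,0],"jaw":-1},
])

```text
clock: 17.02
tcp_pos: [0.3869, -0.3005, 0.206]
eef_rot: [0.891, 0.454, 0.0, -0.001]
contact_force: [-0.5, 0.9, 0.7]
width: -0.0005
grip_force: 0.0
```

```bash
python3 - <<'E'
from h import *
s=r.state(); print(s["tcp_pos"])
I,D,C=snap("wrist","w13"); P=cloud(C,D)
m=(D>0)&(np.hypot(P[...,0]-.38,P[...,1]+.3165)<.06)&(P[...,2]>.01)&(P[...,2]<.075)
q=P[m]; print(len(q), "zmax",np.sort(q[:,2])[-20:].round(4)[::4])
# sphere-ish dome: centroid of height slices
for a,b in((.02,.03),(.03,.04),(.04,.05),(.058,.07)):
    k=q[(q[:,2]>a)&(q[:,2]<b)]
    if len(k)>5:
        A=np.c_[2*k[:,:2],np.ones(len(k))]; c=np.linalg.lstsq(A,(k[:,:2]**2).sum(1),rcond=None)[0]; print(a,len(k),k.mean(0).round(4),"circle",c[:2].round(4))
# dark foot circle on z~.008
h=cv2.cvtColor(I,cv2.COLOR_RGB2GRAY); u,v=proj(C,(.379,-.317,.008)); print("uv",u,v)
tgt([.380,-.3165,.1],-35.9)
E
```

```text
[ 0.38686089 -0.30050395  0.20602846]
4633 zmax [0.0661 0.0661 0.0663 0.0666 0.067 ]
0.02 507 [ 0.3899 -0.2999  0.0264] circle [ 0.3807 -0.3151]
0.03 1406 [ 0.3846 -0.3096  0.0349] circle [ 0.3804 -0.3155]
0.04 2373 [ 0.3815 -0.3138  0.0446] circle [ 0.3806 -0.3152]
0.058 139 [ 0.3806 -0.3152  0.065 ] circle [ 0.3804 -0.3154]
uv 285.04869925457183 200.55203922228617
off [-0.0296  0.0051  0.1782] dr [ 0.0005 -0.0014  0.0009]
```

Emit:
carry_out([
  {"offset":[-0.0262,0.0055,0.06],"dr":[0,0,0],"jaw":-1},
  {"offset":[-0.0262,0.0055,0.11],"dr":[0,0,0],"jaw":-1},
  {"offset":[-0.0262,0.0055,0.16],"dr":[0,0,0],"jaw":-1},
  {"offset":[-0.0262,0.0055,0.19],"dr":[0,0,0],"jaw":-1},
  {"offset":[-0.0262,0.0055,0.205],"dr":[0,0,0],"jaw":-1},
  {"offset":[-0.0262,0.0055,0.205],"dr":[0,0,0],"jaw":-1},
])

```text
clock: 17.57
tcp_pos: [0.3823, -0.3147, 0.0831]
eef_rot: [0.89, 0.456, 0.0, -0.0]
contact_force: [-0.5, 0.1, 0.2]
width: -0.0002
grip_force: 0.0
```

```bash
python3 - <<'E'
from h import *
s=r.state(); print(s["tcp_pos"],s["contact_force"])
tgt([.3805,-.3153,.070],-35.9); tgt([.3805,-.3153,.060],-35.9)
E
```

```text
[ 0.38229925 -0.31467571  0.08312238] [-0.47156267  0.13473225  0.18755932]
off [-0.0026 -0.0018  0.0219] dr [-0.0001 -0.0014  0.0036]
off [-0.0026 -0.0018  0.0385] dr [-0.0001 -0.0014  0.0036]
```

Emit:
carry_out([
  {"offset":[-0.0026,-0.0018,0.012],"dr":[0,0,0],"jaw":-1},
  {"offset":[-0.0026,-0.0018,0.022],"dr":[0,0,0],"jaw":-1},
  {"offset":[-0.0026,-0.0018,0.027],"dr":[0,0,0],"jaw":-1},
  {"offset":[-0.0026,-0.0018,0.03],"dr":[0,0,0],"jaw":-1},
  {"offset":[-0.0026,-0.0018,0.033],"dr":[0,0,0],"jaw":-1},
  {"offset":[-0.0026,-0.0018,0.0355],"dr":[0,0,0],"jaw":-1},
  {"offset":[-0.0026,-0.0018,0.0355],"dr":[0,0,0],"jaw":-1},
])

```text
clock: 18.15
tcp_pos: [0.3804, -0.3165, 0.0626]
eef_rot: [0.89, 0.455, 0.001, 0.001]
contact_force: [-0.6, 0.4, 4.9]
width: 0.0
grip_force: 2.6
```

Emit:
carry_out([
  {"offset":[0,0,0.001],"dr":[0,0,0],"jaw":-1},
  {"offset":[0,0,0.0015],"dr":[0,0,0],"jaw":-1},
  {"offset":[0,0,0.0015],"dr":[0,0,0],"jaw":-1},
])

```text
clock: 18.4
tcp_pos: [0.3803, -0.3164, 0.0619]
eef_rot: [0.89, 0.455, 0.001, 0.001]
contact_force: [-0.0, 0.7, 6.0]
width: -0.0001
grip_force: 3.3
```

Emit:
carry_out([
  {"offset":[0,0,0.001],"dr":[0,0,0],"jaw":-1},
  {"offset":[0,0,0.002],"dr":[0,0,0],"jaw":-1},
  {"offset":[0,0,0.003],"dr":[0,0,0],"jaw":-1},
  {"offset":[0,0,0.003],"dr":[0,0,0],"jaw":-1},
])

```text
clock: 18.73
tcp_pos: [0.3804, -0.3165, 0.061]
eef_rot: [0.89, 0.455, 0.001, 0.001]
contact_force: [-2.9, 3.2, 19.7]
width: 0.0
grip_force: 10.0
```

Emit:
carry_out([
  {"offset":[0,0,0.001],"dr":[0,0,0],"jaw":-1},
  {"offset":[0,0,0.002],"dr":[0,0,0],"jaw":-1},
  {"offset":[0,0,0.002],"dr":[0,0,0],"jaw":-1},
])

```text
clock: 18.98
tcp_pos: [0.3805, -0.3166, 0.0608]
eef_rot: [0.89, 0.455, 0.001, 0.002]
contact_force: [-5.0, 6.2, 36.3]
width: 0.0005
grip_force: 18.0
```

The plunger bottomed (stalled at 61 mm, well over 8 N). Lifting straight up.

Emit:
carry_out([
  {"offset":[0,0,-0.005],"dr":[0,0,0],"jaw":-1},
  {"offset":[0,0,-0.01],"dr":[0,0,0],"jaw":-1},
  {"offset":[0,0,-0.02],"dr":[0,0,0],"jaw":-1},
  {"offset":[0,0,-0.05],"dr":[0,0,0],"jaw":-1},
  {"offset":[0,0,-0.1],"dr":[0,0,0],"jaw":-1},
  {"offset":[0,0,-0.15],"dr":[0,0,0],"jaw":-1},
  {"offset":[0,0,-0.2],"dr":[0,0,0],"jaw":-1},
  {"offset":[0,0,-0.22],"dr":[0,0,0],"jaw":-1},
  {"offset":[0,0,-0.22],"dr":[0,0,0],"jaw":-1},
  {"offset":[0,0,-0.22],"dr":[0,0,0],"jaw":-1},
])

```text
clock: 19.82
tcp_pos: [0.3799, -0.3163, 0.1908]
eef_rot: [0.89, 0.455, 0.001, 0.001]
contact_force: [0.4, 0.3, -0.4]
width: 0.0001
grip_force: 0.0
```

```bash
python3 - <<'E'
from h import *
s=r.state(); print(s["clock"],s["tcp_pos"],s["contact_force"])
I,D,C=snap("wrist","w14"); P=cloud(C,D)
q=P[(D>0)&(np.hypot(P[...,0]-.38,P[...,1]+.3155)<.05)&(P[...,2]>.058)&(P[...,2]<.075)]; print("plunger",q.mean(0).round(4),q[:,2].max())
I1=load("top11")[0]; I,D,C=snap("top","top14")
d=cv2.absdiff(cv2.GaussianBlur(I,(0,0),1),cv2.GaussianBlur(I1,(0,0),1)).max(2)
print("tray region diff",d[140:230,175:265].max(),(d[140:230,175:265]>25).sum())
E
```

```text
19.8167 [ 0.3799322  -0.31626236  0.19084935] [ 0.37009117  0.32718987 -0.44153264]
plunger [ 0.3806 -0.3153  0.0651] 0.06767111375821316
tray region diff 2 0
```

Plunger is up and unmoved, tray still home.

```bash
python3 -c "
from workcell import r
print(r.sign_off())"
```

```text
the job is handed in; nothing more can be done
None
```

The tray sits against both buffers with the mug upright, and the bell was then pressed right down and released without moving; I handed it in at about 20 s, but viewed 14 pictures against the limit of 10, and to line the tray up I also nudged its +y side before pushing from the -x end.

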